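# Try the dust extractor's filter hatch, free its catch and hold it open

## Robot

A 6-joint arm with a two-finger parallel gripper is mounted at the origin on the work surface. World frame = base frame: x ahead of the robot, y to its left, z up, the work surface at z = 0. Lengths are in mm, angles in rad, forces in N, time in s.
With the tool pointing down it reaches from about 350 to 775 mm from the base axis. Payload 7.3 kg.
Tool frame: the origin (TCP) lies midway between the tips of the shut fingers; the grasp point (between the pads) lies 19 mm behind it (env.hold_point_z is the z of the grasp point in the tool frame, in mm); z points along the fingers, y is the direction in which the jaws open and shut (so a half turn about z gives the same grasp; the last joint's range is limited). The gripper opens to 92 mm and grips with 3 to 60 N. Pads are 19 mm wide; open, the fingers measure 130 mm over their backs; the gripper's body (75 mm by 190 mm) begins 47 mm behind the grasp point.
Start: joints at [-0.146, 0.342, 1.524, -0, 1.275, -0.146], TCP at [525.019, 0.019, 226.741] pointing down, gripper open.
Joint ranges: [-2.53, 2.53], [-0.77, 2.02], [0.04, 2.7], [-1, 4.14], [0.28, 2.66], [-3.11, 3.11]. Speed limits (rad/s): [2.57, 2.57, 3.14, 3.14, 3.14, 3.14].

## Interface

Orientations are given as a unit quaternion [w, x, y, z].
In Python, from rig import get_obs, grab_frame, job_done, env gives the robot as it stands. The module is installed in compiled form; this text tells all that it offers.
- The arm moves only by the tool apply_moves, never from a script. Its argument "plan" is text: rows parted by semicolons, each of 4 numbers parted by spaces: the shift along the world's x, y, z in cm, then the turn about the world's z in rad. In form: x y z twist; .... A call has 1 to 10 rows; each row shifts and turns the commanded pose from where the row before left it; what a row does not reach is not made up. A row lasts 1/10 s, in which the tool goes at most 50 mm and 8.59 degrees, less where a joint would pass 70% of its speed; a pose out of reach is approached as far as the arm can. A call is refused whole if a number of a shift passes 5 or a number of a turn 0.15, either way. A call with a gripper value outside its range is refused whole. "hand" is the opening, from 0 (shut) to 1 (fully open), set as the call begins (left out, the last holds). The fingers move at their own pace and stop on an object; "squeeze" is the grip in N (left out, the last holds). Time passes only in rows, so rows that do not move let the fingers close. It gives the time, the measured TCP pose, the force and the opening at its end, in the units of the state.
- get_obs(): the state, without advancing time (a new reading comes with each control period).
- grab_frame(name): name is "scene" or "side" or "wrist"; returns a dict with "color" (400x640x3 uint8, red, green, blue), "z_map" (400x640 float32, mm along the optical axis (not along the pixel's ray), 0 where there is no reading), "mtx" (3x3 intrinsics, pixels), "distortion" ([k1, k2, p1, p2, k3] as OpenCV has them; the pictures are not rectified), "rvec" (rotation vector, rad) and "tvec" (3), from world to camera coordinates, as OpenCV has them; the wrist camera has in their place "tool_from_camera" (4x4, takes a point from camera to tool coordinates, whose origin is the TCP and whose axes are the flange's). Camera axes: x right, y down, z forward; pixel columns grow to the right and rows downward; lengths in mm; the calibration is good to about 2 mm. A picture is of the moment at which its call begins: read the wrist's pose just before it.
- job_done(): hands the job in, once; it reports no verdict.
The state is a dict: "t": time; "joint_positions": joint angles; "qd": joint speeds; "tau": joint torques, N m; "tool_pos": TCP position; "orientation": TCP orientation; "wrist_force": force on the tool from outside, world axes, zero at the start; "ft_torque": the same for the moment, N m; "gripper_width": finger opening in mm.
Only numpy, scipy, OpenCV 4.12 (cv2) and the standard library are available. Lean on these libraries where they do the work, as an engineer would, in place of code of your own. Each camera call takes 0.05 s, during which the arm holds its last target.

## Task

Hold the filter hatch of the grey bench dust extractor open for me so that I can reach the filter with both hands: try it by its round black knob, and if it is caught do not force it but turn the knob about a quarter turn, either way, until it comes free. Raise the hatch half-way, to about 45 degrees, and finish there still holding it by the knob, because it has no stay and would fall shut. Leave everything else on the bench where it is.

Things in the scene. Friction and masses are not known exactly. Their poses are not given: they have to be found in the camera images.
- extractor: bench dust extractor, a fixed grey sheet-steel box 300 (x) by 320 (y) by 150 mm high; origin under its centre on the bench; its x axis points from the front (switch, dial and gauge; nearest the robot) to the back, y to its left, z up. Its top is a hinged hatch except for a 62 mm deep fixed deck along the back. A capped inlet stub stands 42 mm out of its right (-y) side
- hatch (a joint): opening angle of the hatch in rad: 0 shut, grows as its front edge rises (stop at 1.75). The hatch is a grey sheet-steel lid, 236 mm front to back by 270 mm, 3 mm thick, 0.3 to 0.65 kg, hinged along its far edge (the extractor's y axis); no stay or spring: it falls shut if let go. The catch knob sits near its front edge and moves with it
- knob_grip (a point): grip point of the catch knob: on its axis at half the height of its head, 190 mm in front of the hinge line and 32 mm above it when shut. Head: black fluted cylinder 38 mm across, 28 mm high (14 mm above and below this point) on a 20 mm neck; the lid's surface is 31 mm below this point. The knob moves with the hatch and turns about its axis, stiffly (0.06 N m), either way, no stops; it looks the same at every angle
- latch_bar (a point): centre of the straight steel bar (60 by 10 by 3 mm) fixed to the knob under the lid, on the knob's axis, 43 mm below the grip point. It turns with the knob; its starting angle is unknown (the axes given here stay with the hatch). Within about 45 degrees of the extractor's x axis its end is caught under the front lip; otherwise it is clear. So a quarter turn changes caught to free, or free to caught
- lip_edge (a point): middle of the inner edge of the opening's front lip, a 3 mm sheet on the extractor, 24.5 mm in front of the knob's axis, under the lid. The bar's upper face is 2.5 mm below the lip's lower face: a caught hatch rises 2 to 5 mm at the knob and then stops hard; a free one lifts on with 3 to 6 N at the knob (up to 12 N when a firm grip resists the knob's tilting)
- hinge_line (a point): middle of the hatch's hinge line, on the extractor, 151 mm above the bench, 85 mm behind the extractor's centre; the hinge runs along the extractor's y axis
- mandrel: bystander: upright stepped steel mandrel, 76 mm wide at the foot, 180 mm high, standing by the left side of the extractor; origin under its centre
- can: bystander: plain aluminium drink can, 66 mm by 122 mm high, in front of the extractor on its left; origin under its centre
- pliers: bystander: pliers with leather-covered handles lying in front of the extractor, 155 mm long, 12 mm high; origin under the pivot, jaws towards its x
- tin: bystander: small round tin 48 mm by 34 mm standing on the fixed deck at the back of the extractor's top; origin under its centre
- mallet: bystander: wooden mallet lying to the right of the extractor, 235 mm long, head 60 mm high; origin under the head end, handle along its -x
- awl: bystander: awl with a wooden handle, 150 mm long, lying on the bench at the left; origin under its middle
- bowl: bystander: wooden bowl 110 mm across, 45 mm high, on the right of the bench; origin under its centre
- dye: bystander: amber glass jar with black cap, 54 mm by 100 mm high, left of the extractor's front; origin under its centre

How it is judged (in metres and radians):
On the way:
1. the hatch is lifted off its seat by the knob (value of joint hatch above 0.12 rad and contact force between the fingers and hatch above 0.5 N), for 0.1 s.
At the end, for the whole second after the job is handed in: the hatch stands still between 32 and 60 degrees open (joint 0.56 to 1.05), with the fingers still on it at the knob (contact over 0.5 N, grasp point within 45 mm of the knob's grip point) (value of joint hatch between 0.56 and 1.05 rad and velocity of joint hatch between -0.1 and 0.1 rad/s and contact force between the fingers and hatch above 0.5 N and distance between the grasp point and knob_grip below 0.045 m); the arm keeps its last pose, push and grip.
It fails at once if the caught latch is forced: more than 60 N between its bar and the extractor (contact force between hatch and extractor above 60 N).
It fails at once if a bystander is shifted by more than 30 mm (distance of any of mandrel, can, pliers, tin, mallet, awl, bowl, dye from where it was at the start of the episode above 0.03 m).
It also fails if it takes over 67 s, if anything falls off the work surface, if the arm or the gripper's body presses on something with over 40 N, if the wrist force passes 120 N, or if a joint passes its speed limit or range.

## Working session

There is one attempt and no reset: what is moved stays moved. The work goes in short steps, Python scripts to look and compute and a tool call to move; the robot and the scene stay as the last step left them, time stands still between calls to the robot, and variables do not carry over. Pictures are saved under pics/ and viewed, and the job is handed in when it is done.

Besides the shell and the picture viewer there is one more tool, called after "Call:" by a JSON object that holds its "name" and its "arguments", one argument or row to a line. apply_moves: Moves the arm, as the interface text tells. Its arguments: {"type":"object","properties":{"plan":{"type":"string"},"hand":{"type":"number"},"squeeze":{"type":"number"}},"required":["plan"]}

```bash
mkdir -p pics; ls
python3 - <<'E'
from rig import get_obs, grab_frame, env
import cv2
print(get_obs()); print(env.hold_point_z)
for n in ["scene","side","wrist"]:
    f=grab_frame(n); cv2.imwrite(f"pics/{n}0.png",f["color"][:,:,::-1])
    print(n,f["mtx"],f["distortion"],f.get("rvec"),f.get("tvec"),f.get("tool_from_camera"))
E
```

```text
pics
{'t': 0.0, 'joint_positions': array([-1.45962507e-01,  3.42706367e-01,  1.52501873e+00,  7.39182836e-06,
        1.27540421e+00, -1.45993031e-01]), 'qd': array([ 1.66108661e-03,  6.79449943e-05, -1.81515676e-03, -1.90692755e-03,
       -3.78326765e-04, -1.15063822e-04]), 'tau': array([ 7.61924657e-04, -4.31245601e+01, -2.44219762e+01,  7.17750052e-02,
        5.59406646e-02, -1.04314388e-04]), 'tool_pos': array([5.24590153e+02, 1.04466737e-01, 2.26052859e+02]), 'orientation': array([-6.18647397e-04,  7.07096543e-01,  7.07116602e-01, -4.55647678e-04]), 'wrist_force': array([-0.26282344,  0.90809433, -0.82886242]), 'ft_torque': array([-0.05497645, -0.02001695,  0.00926112]), 'gripper_width': 91.72488650669072}
-18.8
scene [[367.33419135   0.         327.36260353]
 [  0.         367.33419135 203.58241154]
 [  0.           0.           1.        ]] [-0.07174872  0.          0.          0.          0.        ] [ 1.34609886  2.34628353 -0.82140966] [ 274.64006309 -292.40345687 1549.40978191] None
side [[387.1886688    0.         325.03827465]
 [  0.         387.1886688  198.16639968]
 [  0.           0.           1.        ]] [0.01814997 0.         0.         0.         0.        ] [ 2.07070853 -0.80339643  0.43133546] [-375.2564486   310.83579826 1062.63592917] None
wrist [[292.63275817   0.         323.08938543]
 [  0.         292.63275817 193.57735144]
 [  0.           0.           1.        ]] [-0.05189375  0.          0.          0.          0.        ] None None [[ 1.63698030e-04 -9.61271946e-01 -2.75601558e-01  7.39426325e+01]
 [ 9.99999657e-01  3.81148220e-04 -7.35442566e-04  2.07058898e+00]
 [ 8.12005350e-04 -2.75601343e-01  9.61271679e-01 -1.58138712e+02]
 [ 0.00000000e+00  0.00000000e+00  0.00000000e+00  1.00000000e+00]]
```

View pics/scene0.png

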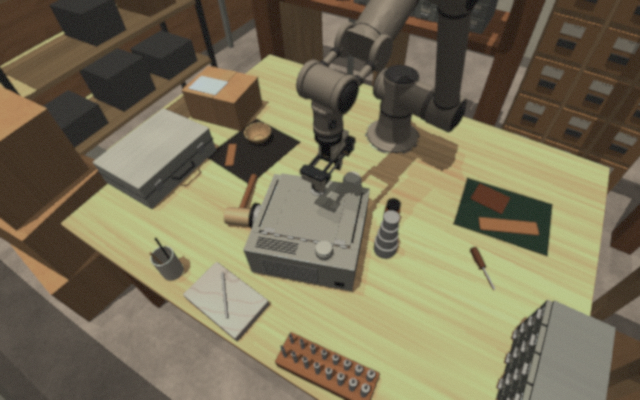

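View pics/side0.png

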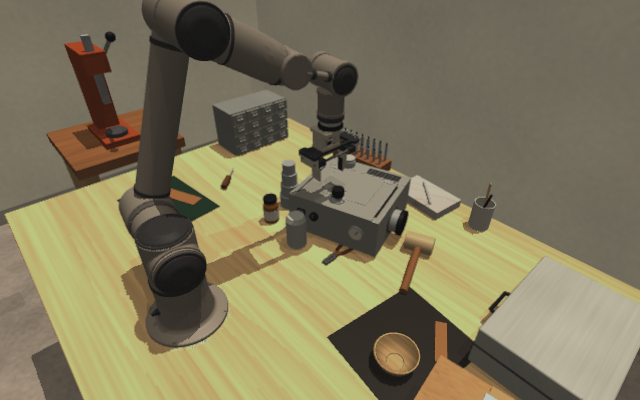

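View pics/wrist0.png

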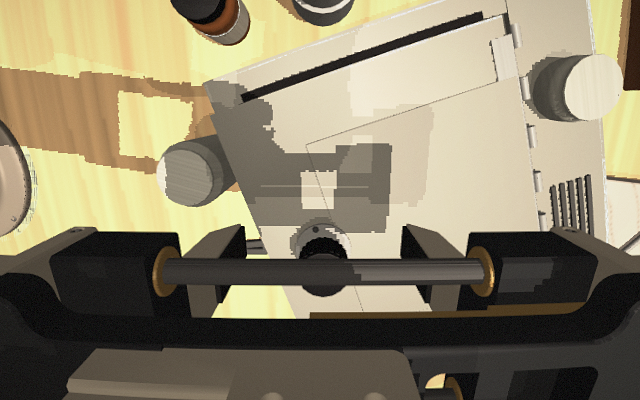

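```bash
cat > h.py <<'E'
from rig import get_obs, grab_frame, env
import cv2, numpy as np
from scipy.spatial.transform import Rotation as R
def pose(s=None):
    s=s or get_obs(); q=s["orientation"]; T=np.eye(4); T[:3,:3]=R.from_quat([q[1],q[2],q[3],q[0]]).as_matrix(); T[:3,3]=s["tool_pos"]; return T
def frame(n):
    s=get_obs(); f=grab_frame(n)
    if n=="wrist": W=pose(s)@f["tool_from_camera"]
    else:
        C=np.eye(4); C[:3,:3]=cv2.Rodrigues(np.array(f["rvec"]))[0]; C[:3,3]=np.ravel(f["tvec"]); W=np.linalg.inv(C)
    f["W"]=W; return f
def cloud(f):
    h,w=f["z_map"].shape; u,v=np.meshgrid(np.arange(w),np.arange(h))
    p=cv2.undistortPoints(np.stack([u,v],-1).reshape(-1,1,2).astype(np.float64),f["mtx"],f["distortion"]).reshape(h,w,2)
    z=f["z_map"].astype(float); P=np.dstack([p[...,0]*z,p[...,1]*z,z])
    P=P@f["W"][:3,:3].T+f["W"][:3,3]; P[z<=0]=np.nan; return P
E
python3 - <<'E'
from h import *
for n,box in (("wrist",None),("side",None),("scene",None)):
    f=frame(n); P=cloud(f); c=f["color"].astype(int)
    top=np.abs(P[...,2]-152)<5
    m=top&(P[...,0]>350)&(P[...,0]<850)&(abs(P[...,1])<300)
    m=cv2.morphologyEx(m.astype(np.uint8),cv2.MORPH_OPEN,np.ones((3,3)))
    k,l,st,_=cv2.connectedComponentsWithStats(m); i=1+np.argmax(st[1:,4]); q=P[l==i][:,:2]
    print(n,len(q),"z",np.median(P[l==i][:,2]),cv2.minAreaRect(q.astype(np.float32)), st[i])
    # knob: dark points 160..200
    d=(c.max(2)<75)&(P[...,2]>178)&(P[...,2]<204)&(P[...,0]>400)&(P[...,0]<700)&(abs(P[...,1])<200)
    print(" knob",d.sum(), np.nanmedian(P[d],0) if d.any() else None, P[d].min(0) if d.any() else None,P[d].max(0) if d.any() else None)
E
```

```text
wrist 57449 z 152.77089158510483 ((582.80810546875, 26.129058837890625), (247.30929565429688, 194.39321899414062), 18.375389099121094) [  210    11   340   248 57449]
 knob 970 [526.54520309 -27.06038262 194.37976158] [507.99846014 -59.82231003 178.01219766] [699.1520615  104.69752243 197.89290876]
side 3043 z 150.60469278558878 ((595.3275756835938, -19.5872802734375), (250.68634033203125, 278.89129638671875), 18.417205810546875) [ 296  164  101   57 3043]
 knob 107 [517.67816239 -47.61742043 193.05687164] [504.47531328 -64.84110299 178.72575424] [539.8361279  180.48475412 197.69255807]
scene 5238 z 152.4340479709391 ((593.7587890625, -19.128158569335938), (247.61044311523438, 286.8321838378906), 19.382423400878906) [ 260  173  102   75 5238]
 knob 12 [545.45131805 -44.8118084  183.23790833] [541.44936312 -51.83979308 178.04557899] [548.09580522 -37.77450277 196.29736599]
```

Run:
```python
from h import *
from scipy.optimize import least_squares
A=[]
for n in ("wrist","side","scene"):
    f=frame(n); P=cloud(f); c=f["color"].astype(int)
    m=(P[...,2]>165)&(P[...,2]<201)&(np.hypot(P[...,0]-528,P[...,1]+42)<32)
    q=P[m]; vv,uu=np.where(m)
    print(n,m.sum(),q.min(0),q.max(0),uu.min(),uu.max(),vv.min(),vv.max())
    top=q[q[:,2]>194]; sd=q[(q[:,2]<193)]
    if len(top)>5: print(" top",cv2.minEnclosingCircle(top[:,:2].astype(np.float32)))
    if len(sd)>8:
        r=least_squares(lambda p:np.hypot(sd[:,0]-p[0],sd[:,1]-p[1])-19,[528,-42],loss="soft_l1"); print(" fit",r.x,np.abs(r.fun).mean(),len(sd))
    cv2.imwrite(f"pics/{n}k.png",cv2.resize(f["color"][vv.min()-30:vv.max()+30,uu.min()-40:uu.max()+40,::-1],None,fx=4,fy=4)) if n!="wrist" else None
    # hatch/deck geometry
    t=(np.abs(P[...,2]-151)<6)&(np.hypot(P[...,0]-594,P[...,1]+19)<230)
    a=np.deg2rad(18.4); q=P[t]; X=q[:,0]*np.cos(a)+q[:,1]*np.sin(a); Y=-q[:,0]*np.sin(a)+q[:,1]*np.cos(a)
    print(" ext x",np.percentile(X,[.2,99.8])," y",np.percentile(Y,[.2,99.8]))
```

```text
wrist 1147 [507.64253    -59.92751789 169.41988317] [546.04752578 -21.95515699 198.31051506] 299 347 237 295
 top ((526.0064086914062, -41.17768478393555), 19.434141159057617)
 fit [526.53929718 -41.92117226] 0.5207402562230904 585
 ext x [438.75330247 740.14633532]  y [-289.27000825  -46.58543524]
side 150 [503.91800744 -63.54890289 167.05013196] [544.59856887 -26.57913982 198.46316192] 332 344 186 198
 top ((521.9822998046875, -46.75907516479492), 19.086732864379883)
 fit [524.91103457 -43.06815424] 2.017956591312577 101
 ext x [433.99060808 734.0708279 ]  y [-366.25069112   14.67867082]
scene 21 [538.34844675 -57.27517049 170.44220162] [547.10946352 -31.18258691 192.56124982] 311 317 183 190
 fit [526.57878721 -40.91850302] 0.7425334325366604 21
 ext x [439.23688309 742.20325911]  y [-365.15695894  -45.50552346]
```

View pics/sidek.png

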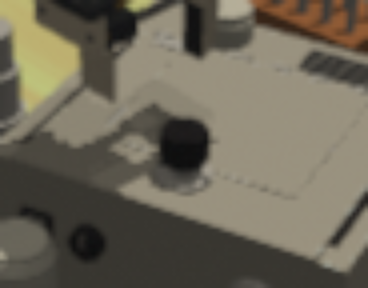

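Call:
{"name": "apply_moves", "arguments": {
  "plan": "0.17 -2.2 0 0.11; 0 -1.96 0 0.11; 0 0 -1 0.1; 0 0 -2 0; 0 0 -2 0; 0 0 -1.2 0; 0 0 0 0; 0 0 0 0",
  "hand": 1
}}

```text
t: 1.25
tool_pos: [527.1, -41.6, 165.2]
orientation: [0.0, 0.585, 0.811, 0.0]
wrist_force: [0.1, -0.3, 0.1]
gripper_width: 91.9
```

Call:
{"name": "apply_moves", "arguments": {
  "plan": "0 0 0 0; 0 0 0 0; 0 0 0 0; 0 0 0 0; 0 0 0 0; 0 0 0 0; 0 0 0 0; 0 0 0 0",
  "hand": 0,
  "squeeze": 30
}}

```text
t: 2.05
tool_pos: [524.6, -42.2, 164.6]
orientation: [-0.002, 0.585, 0.811, -0.002]
wrist_force: [-8.5, -3.4, 5.6]
gripper_width: 37.0
```

Call:
{"name": "apply_moves", "arguments": {
  "plan": "-0.22 -0.07 0 0; 0 0 0 0; 0 0 0 0; 0 0 0.1 0; 0 0 0.1 0; 0 0 0 0"
}}

```text
t: 2.65
tool_pos: [524.5, -42.3, 166.3]
orientation: [-0.0, 0.585, 0.811, -0.0]
wrist_force: [2.5, -0.2, -7.0]
gripper_width: 37.4
```

Call:
{"name": "apply_moves", "arguments": {
  "plan": "0 0 0.1 0; 0 0 0.1 0; 0 0 0 0"
}}

```text
t: 2.95
tool_pos: [524.6, -42.2, 168.5]
orientation: [-0.0, 0.585, 0.811, 0.0]
wrist_force: [5.6, -0.3, -9.5]
gripper_width: 37.4
```

Call:
{"name": "apply_moves", "arguments": {
  "plan": "0 0 0.1 0; 0 0 0.1 0; 0 0 0 0"
}}

```text
t: 3.25
tool_pos: [524.8, -42.1, 170.4]
orientation: [0.0, 0.585, 0.811, 0.0]
wrist_force: [6.7, -0.2, -10.9]
gripper_width: 37.4
```

Call:
{"name": "apply_moves", "arguments": {
  "plan": "0 0 0.1 0; 0 0 0.1 0; 0 0 0 0"
}}

```text
t: 3.55
tool_pos: [525.0, -42.1, 172.3]
orientation: [0.0, 0.585, 0.811, 0.0]
wrist_force: [9.2, 0.5, -11.9]
gripper_width: 37.5
```

```bash
cat > hatch.py <<'E'
from h import *
a=np.deg2rad(18.4); 
for n in ("wrist","side","scene"):
    f=frame(n); P=cloud(f)
    X=P[...,0]*np.cos(a)+P[...,1]*np.sin(a)-674; Y=-P[...,0]*np.sin(a)+P[...,1]*np.cos(a)+205.4
    for x0 in (-220,-180,-140,-100,-60,-20):
        m=(abs(X-x0)<15)&(abs(Y)<125)&(P[...,2]>135)&(P[...,2]<175)
        print(n,x0,m.sum(),np.round(np.nanmedian(P[...,2][m]),1) if m.any() else None)
E
python3 hatch.py
```

```text
wrist -220 12069 160.7
wrist -180 11722 159.4
wrist -140 11205 158.4
wrist -100 10563 156.8
wrist -60 11330 155.3
wrist -20 8587 153.8
side -220 558 158.3
side -180 310 157.3
side -140 210 156.1
side -100 203 155.0
side -60 199 153.4
side -20 181 151.8
scene -220 356 160.2
scene -180 383 158.9
scene -140 629 158.2
scene -100 680 156.5
scene -60 707 155.1
scene -20 766 153.7
```

Call:
{"name": "apply_moves", "arguments": {
  "plan": "0 0 0.1 0; 0 0 0.1 0; 0 0 0 0"
}}

```text
t: 4.0
tool_pos: [525.3, -42.0, 174.2]
orientation: [0.0, 0.585, 0.811, 0.001]
wrist_force: [9.4, 1.0, -13.0]
gripper_width: 37.7
```

```bash
python3 hatch.py | grep wrist
```

```text
wrist -220 12074 162.8
wrist -180 11670 161.1
wrist -140 11119 159.8
wrist -100 10433 157.8
wrist -60 11009 155.9
wrist -20 8487 154.0
```

Call:
{"name": "apply_moves", "arguments": {
  "plan": "0 0 -0.3 0; 0 0 -0.3 0; 0 0 -0.3 0; 0 0 0 0; 0 0 0 0"
}}

```text
t: 4.65
tool_pos: [524.7, -42.2, 166.3]
orientation: [0.0, 0.585, 0.811, 0.0]
wrist_force: [1.8, 0.9, -3.8]
gripper_width: 37.9
```

Call:
{"name": "apply_moves", "arguments": {
  "plan": "0 0 0 0; 0 0 0 0; 0 0 0 0; 0 0 0 0; 0 0 0 0; 0 0 0 0",
  "hand": 1
}}

```text
t: 5.25
tool_pos: [524.5, -42.3, 165.8]
orientation: [0.0, 0.585, 0.811, 0.0]
wrist_force: [-0.4, -0.6, 0.2]
gripper_width: 81.1
```

Call:
{"name": "apply_moves", "arguments": {
  "plan": "0 0 0 0.145; 0 0 0 0.145; 0 0 0 0.145; 0 0 0 0.145; 0 0 0 0.145; 0 0 0 0.145; 0 0 0 0.145; 0 0 0 0.145; 0 0 0 0.145; 0 0 0 0.145"
}}

```text
t: 6.25
tool_pos: [524.5, -42.3, 165.7]
orientation: [-0.0, -0.102, 0.995, 0.0]
wrist_force: [-0.3, -0.3, -0.5]
gripper_width: 91.8
```

Call:
{"name": "apply_moves", "arguments": {
  "plan": "0 0 0 0.12; 0 0 0 0; 0 0 0 0"
}}

```text
t: 6.55
tool_pos: [524.5, -42.3, 165.7]
orientation: [-0.0, -0.157, 0.988, 0.0]
wrist_force: [-0.7, -0.1, 0.1]
gripper_width: 91.8
```

```bash
python3 - <<'E'
from h import *
s=get_obs(); print(s["joint_positions"],pose(s)[:3,1])
f=frame("wrist"); cv2.imwrite("pics/w2.png",f["color"][:,:,::-1])
P=cloud(f); m=(P[...,2]>165)&(P[...,2]<201)&(np.hypot(P[...,0]-526,P[...,1]+42)<32)
q=P[m];top=q[q[:,2]>194]; print(len(top),cv2.minEnclosingCircle(top[:,:2].astype(np.float32)),np.median(top[:,2]))
E
python3 hatch.py|grep wrist
```

```text
[-2.26168202e-01  4.01519203e-01  1.61321085e+00  9.87017828e-05
  1.12695753e+00 -2.11296264e+00] [-3.10725024e-01  9.50499839e-01  1.25337146e-04]
2061 ((525.3779296875, -42.327903747558594), 19.308277130126953) 195.9729613936001
wrist -220 19439 152.1
wrist -180 6325 152.2
wrist -140 5144 153.2
wrist -100 0 None
wrist -60 206 152.8
wrist -20 0 None
```

View pics/w2.png

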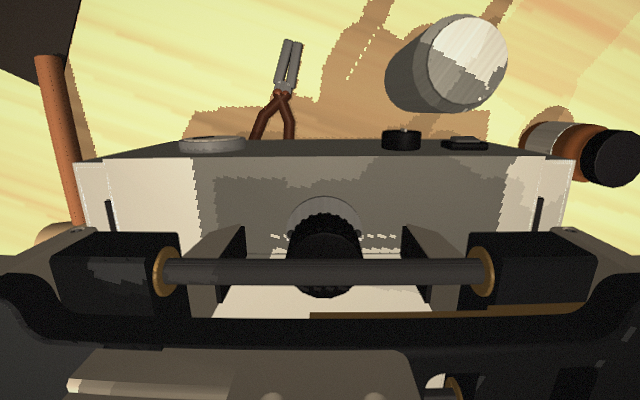

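Call:
{"name": "apply_moves", "arguments": {
  "plan": "0.08 0 -0.1 0; 0 0 0 0; 0 0 0 0; 0 0 0 0; 0 0 0 0; 0 0 0 0; 0 0 0 0; 0 0 0 0",
  "hand": 0,
  "squeeze": 22
}}

```text
t: 7.55
tool_pos: [525.1, -41.8, 164.8]
orientation: [-0.0, -0.159, 0.987, 0.001]
wrist_force: [-1.3, 3.4, 2.0]
gripper_width: 37.8
```

Run:
```python
import numpy as np
t=np.deg2rad(np.arange(0,46,2.5)); X=-190*np.cos(t)+32*np.sin(t); Z=32*np.cos(t)+190*np.sin(t)
a=np.deg2rad(18.3); d=np.c_[np.diff(X)*np.cos(a),np.diff(X)*np.sin(a),np.diff(Z)]/10
print(";\n".join("%.2f %.2f %.2f 0"%tuple(r) for r in d)); print(d.sum(0))
```

```text
0.15 0.05 0.83 0;
0.18 0.06 0.82 0;
0.22 0.07 0.81 0;
0.25 0.08 0.80 0;
0.28 0.09 0.79 0;
0.32 0.10 0.77 0;
0.35 0.11 0.76 0;
0.38 0.13 0.74 0;
0.41 0.14 0.72 0;
0.44 0.14 0.70 0;
0.47 0.15 0.68 0;
0.49 0.16 0.66 0;
0.52 0.17 0.64 0;
0.55 0.18 0.61 0;
0.57 0.19 0.59 0;
0.60 0.20 0.56 0;
0.62 0.20 0.53 0;
0.64 0.21 0.50 0
[ 7.43183002  2.45784278 12.49777054]
```

First a small test lift to confirm the knob did not turn during the regrasp.

Call:
{"name": "apply_moves", "arguments": {
  "plan": "0.02 0 0.1 0; 0.02 0 0.1 0; 0.02 0.01 0.1 0; 0.02 0.01 0.1 0; 0.02 0.01 0.1 0; 0.02 0.01 0.1 0; 0.02 0.01 0.1 0; 0.01 0 0.13 0; 0 0 0 0"
}}

```text
t: 8.45
tool_pos: [526.4, -41.3, 172.8]
orientation: [-0.001, -0.159, 0.987, 0.001]
wrist_force: [-0.8, 4.3, -5.6]
gripper_width: 37.6
```

Free: 8 mm up with only 5.6 N. Carrying on along the arc.

Call:
{"name": "apply_moves", "arguments": {
  "plan": "0.18 0.06 0.82 0; 0.22 0.07 0.81 0; 0.25 0.08 0.8 0; 0.28 0.09 0.79 0; 0 0 0 0"
}}

```text
t: 8.95
tool_pos: [535.9, -38.2, 206.5]
orientation: [-0.0, -0.159, 0.987, 0.0]
wrist_force: [-3.7, 5.7, -6.1]
gripper_width: 37.3
```

Run:
```python
from h import *
f=frame("side"); cv2.imwrite("pics/s3.png",f["color"][:,:,::-1])
```

```text
(no output)
```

View pics/s3.png

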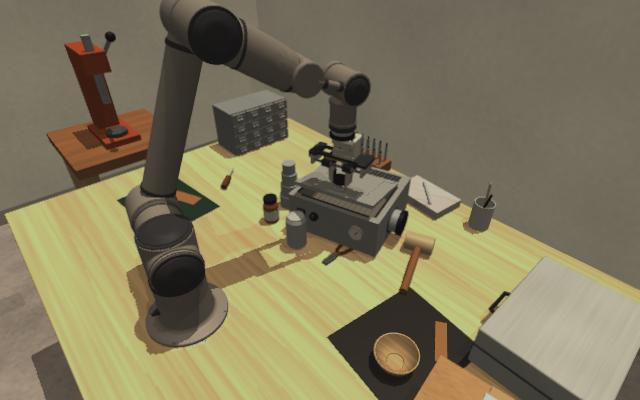

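The side view shows the hatch opening with the gripper on the knob (around 345,178). The forces are low, so I continue.

Call:
{"name": "apply_moves", "arguments": {
  "plan": "0.32 0.1 0.77 0; 0.35 0.11 0.76 0; 0.38 0.13 0.74 0; 0.41 0.14 0.72 0; 0.44 0.14 0.7 0; 0.47 0.15 0.68 0; 0 0 0 0"
}}

```text
t: 9.7
tool_pos: [559.5, -30.3, 250.4]
orientation: [-0.0, -0.159, 0.987, 0.001]
wrist_force: [-5.1, 6.0, -3.9]
gripper_width: 38.3
```

```bash
cat > ang.py <<'E'
from h import *
a=np.deg2rad(18.3)
for n in ("wrist","side","scene"):
    f=frame(n); P=cloud(f); cv2.imwrite(f"pics/{n}_%d.png"%(get_obs()["t"]*100),f["color"][:,:,::-1])
    X=P[...,0]*np.cos(a)+P[...,1]*np.sin(a)-674; Y=-P[...,0]*np.sin(a)+P[...,1]*np.cos(a)+205.4; Z=P[...,2]-151
    th=np.arctan2(Z,-X); r=np.hypot(X,Z)
    m=(abs(Y)<130)&(abs(Y)>45)&(r>120)&(r<235)&(th>0.15)
    h,e=np.histogram(np.rad2deg(th[m]),np.arange(8,90,2)); print(n,m.sum(),e[np.argmax(h)],h.max())
E
python3 ang.py; ls pics
```

```text
wrist 27948 26 24237
side 351 26 263
scene 2081 26 1313
s3.png
scene0.png
scene_985.png
scenek.png
side0.png
side_980.png
sidek.png
w2.png
wrist0.png
wrist_975.png
```

Call:
{"name": "apply_moves", "arguments": {
  "plan": "0.49 0.16 0.66 0; 0.52 0.17 0.64 0; 0.55 0.18 0.61 0; 0.57 0.19 0.59 0; 0.6 0.2 0.56 0; 0.62 0.2 0.53 0; 0.64 0.21 0.5 0; 0 0 0 0; 0 0 0 0; 0 0 0 0"
}}

```text
t: 10.85
tool_pos: [599.0, -17.2, 291.0]
orientation: [-0.0, -0.159, 0.987, 0.001]
wrist_force: [-5.3, 7.3, -2.2]
gripper_width: 37.4
```

```bash
python3 ang.py; ls -t pics|head -3
python3 - <<'E'
from h import *
T=pose(); g=T@[0,0,env.hold_point_z,1]; a=np.deg2rad(18.3)
X=g[0]*np.cos(a)+g[1]*np.sin(a)-674; Z=g[2]-151; print(X,Z,np.hypot(X,Z),np.rad2deg(np.arctan2(Z,-X)-np.arctan2(32,190)))
E
cp pics/side_1*.png pics/sf.png; cp pics/scene_1*.png pics/cf.png
```

```text
wrist 25000 44 24458
side 308 42 255
scene 2020 44 1539
scene_1100.png
side_1095.png
wrist_1090.png
-110.70549939230239 158.79402226921673 193.574918582278 45.55707718669526
```

View pics/sf.png

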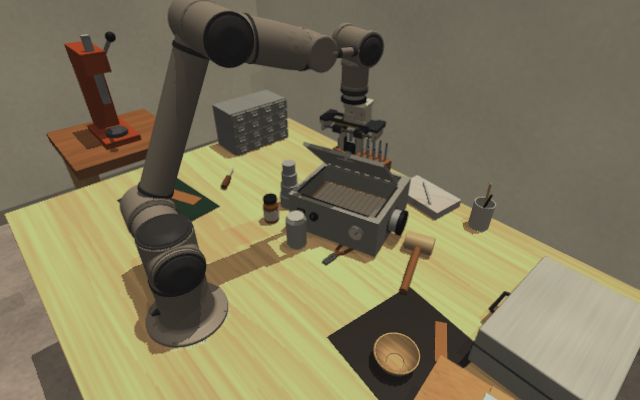

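View pics/cf.png

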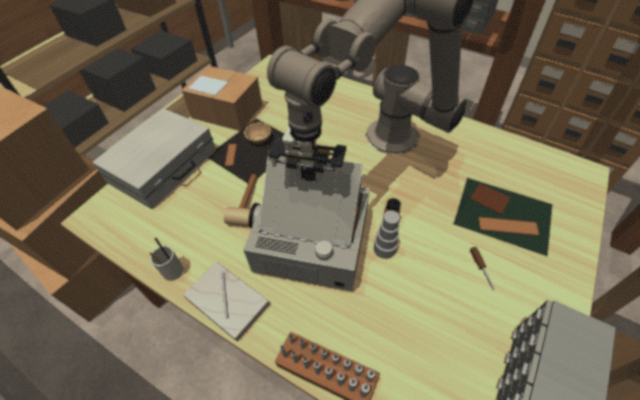

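The hatch is at about 45°: the filter shows at (350,195) in the side view, the knob is in the gripper at (310,165) in the scene view, and the tin is still at (324,250). I'll check that it stays still, then hand it in.

Call:
{"name": "apply_moves", "arguments": {
  "plan": "0 0 0 0; 0 0 0 0; 0 0 0 0; 0 0 0 0; 0 0 0 0; 0 0 0 0; 0 0 0 0; 0 0 0 0; 0 0 0 0; 0 0 0 0"
}}

```text
t: 12.0
tool_pos: [599.0, -17.2, 291.0]
orientation: [-0.0, -0.159, 0.987, 0.001]
wrist_force: [-5.9, 5.8, -2.0]
gripper_width: 37.6
```

```bash
python3 ang.py; python3 -c "
from rig import *
print(job_done())"
```

```text
wrist 24986 44 24434
side 309 42 254
scene 2017 44 1531
the job is handed in; nothing more can be done
None
```

The hatch is open at about 45 degrees and still held by the knob, and I have handed the job in. It took about 12 s of the 67 s allowed, and no verdict was reported.

- **Latch:** I gripped the knob and lifted it 1 to 2 mm at a time. It rose past the 5 mm catch limit with no hard stop and at most 13 N, so it was already free and I did not turn the knob. I lowered the hatch and regripped with the jaws along the hinge direction. A second lift of 8 mm needed only 5.6 N.
- **Final angle:** After a 1 s wait the tool had not moved. The wrist and scene cameras put the hatch at 44 to 46 degrees, and the arm's own position gives 45.6. The side camera disagreed slightly, at 42 to 44 degrees.
- **Grip:** The gripper is on the knob with a 22 N squeeze and an opening of about 37.5 mm. The distance from the grasp point to the knob's grip point works out to only a few millimetres; I did not measure it separately.
- **Bystanders:** Nothing looked moved in the last two pictures. I checked that by eye only.

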